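# Free the jammed gnaw stick and clip it into the rabbit's stick holder

## Task

One gnaw stick has turned lengthwise in the wooden chute and blocks the two sticks behind it: lift it out so that they roll down to the green stop. Then load that same stick into the grey holder: slip one end into the pocket under its roof - feel for its end wall, as the pocket is clamped anywhere along its track -, and press the other end gently down past the orange sprung jaw until the stick lies level at the bottom of the fork and the jaw has snapped shut above it. Never press hard on the holder, and leave the bowl, jar, comb and chew block where they are.

Things in the scene. Friction and masses are not known exactly. Their poses are not given: they have to be found in the camera images.
- chute: fixed wooden trough 277 x 202 mm, open above; origin under its centre on the worktop, x up the slope, y across. Its floor rises 12 deg towards +x, 50 mm above the origin there; inside 265 mm along the slope, 190 mm wide, side walls 36 mm high over the floor. A 16 mm wide crumb slot runs along the middle of the floor, and the jammed stick lies in it
- chute_stop (a point): foot of the green stop (26 mm high) at the chute's low end, at the floor's level, middle of the width. The first waiting stick should end against it, the second against the first
- jam_stick_center (a point): centre of the jammed gnaw stick: a plain round wooden stick, 28 mm in diameter, 180 mm long, about 80 g. Its x axis is the stick's axis. It starts lengthwise in the chute, its low end at the stop, tilted 12 deg like the floor, x pointing up the slope; its axis is 11.5 mm above the floor and both sides are free for 80 mm
- feed_stick1_center (a point): centre of the first of two waiting sticks (same size), lying crosswise behind the upper end of the jammed stick; x is its axis
- feed_stick2_center (a point): centre of the second waiting stick, behind the first
- holder: fixed grey plastic stick holder, base 260 x 90 x 12 mm; origin under the base's centre, x along the loaded stick, from the pocket (-x half) to the fork (+x half); nothing stands between them. The loaded stick lies level, axis at y = 0, z = 55 mm, its end by the pocket's end wall. The holder cracks if pushed with more than 40 N in any direction.
- track (a point): point of the holder at x -77, y 0, z 41 mm: the place of the pocket's floor at its end wall if clamped nearest the fork. The pocket head is really clamped 0 to 40 mm farther towards -x; that is not reported. Its floor is level with this point and 16 mm deep, wholly under a roof 45 mm above it (top 51 mm), so the stick goes in along its length, this end lower: about 23 deg clears roof and jaw
- fork (a point): middle of the bottom of the fork's slot (x 54, z 41 mm in the holder). The pocket is 33 mm wide, its mouth flared. Two tines 16 mm thick along x stand either side in y; slot 32 mm wide, flared tops up to 78 mm above this point. The stick's other end passes through the slot and stands out up to 42 mm beyond it
- jaw (a joint): orange sprung jaw hinged on the +y tine, 51 mm above the slot's bottom, reaching 26 mm across, 25 deg down when shut. 0 shut, up to 1.2 rad as pushed down and aside; it springs shut. A stick laid on it has its axis there 44 mm above the seated place; 8 to 20 N pressed down on the stick near the fork takes it past, and the jaw snaps back to 0 above it
- bowl_rim (a point): white ceramic rabbit bowl, 120 mm wide, 55 mm high; centre of its rim
- jar: clear pellet jar with green cap, 84 mm in diameter, 120 mm high; origin under its centre
- comb: steel grooming comb lying flat, 150 x 36 x 6 mm; origin under its centre, x along it
- chew_block: wooden chew block 90 x 45 x 40 mm; origin under its centre, x along it
Mind the look-alikes: they are no part of the job. Leave any pink look-alike of the part that bears jam_stick_center alone.

How it is judged:
By the outcome, as a careful person would: the job done as asked, in the order asked, and still so for the second after the job is handed in, with the robot touching nothing.
It also fails if it takes over 48 s, if anything falls off the work surface, if the arm or the gripper's body presses on something with over 40 N, if the wrist force passes 120 N, or if a joint passes its speed limit or range.

## Robot

A 7-joint arm with a two-finger parallel gripper is mounted at the origin on the work surface. World frame = base frame: x ahead of the robot, y to its left, z up, the work surface at z = 0. Lengths are in m, angles in rad, forces in N, time in s.
With the tool pointing down it reaches from about 0.425 to 0.875 m from the base axis. Payload 4.7 kg.
Tool frame: the origin (TCP) lies where the fingers leave the gripper's body, on its centre line; the fingertips stand ahead of it and the grasp point (between the pads) lies 54 mm ahead of it (r.tip_extent is the z of the fingertips in the tool frame, in m); z points along the fingers, x is the direction in which the jaws open and shut, and the axes are right-handed (so a half turn about z gives the same grasp; the last joint's range is limited). The gripper opens to 85 mm and grips with 20 to 120 N. Pads are 22 mm wide; open, the fingers measure 114 mm over their backs; the gripper's body (76 mm by 85 mm) begins 54 mm behind the grasp point. The pads swing forward as they close: fully open they stand 13 mm farther back than shut.
Start: joints at [1.116, 0.321, -0.07, 1.45, 0.023, 1.371, -0.057], TCP at [0.294, -0.58, 0.304] pointing down, gripper open.
Joint ranges: [-2.86, 2.86], [-0.3, 2.09], [-1.38, 1.24], [0.06, 2.45], [-1.56, 4.7], [0.09, 2.05], [-2.69, 2.69]. Speed limits (rad/s): [2.57, 2.57, 3.14, 3.14, 3.14, 3.14, 3.14].

## Interface

Orientations are given as a rotation vector (axis times angle).
In Python, from bench import r gives the robot as it stands. The module is installed in compiled form; this text tells all that it offers. Calls block until the motion is done:
- r.move_ptp(position, orientation): joint-space move of the TCP to a pose.
- r.move_straight(position, max_speed=0.15, rotation=None): straight line of the TCP; rotation=None keeps the orientation; max_speed is the mean speed in m/s.
- r.move_j(angles): joint-space move.
- r.set_gripper(opening): finger opening in m; the grip force is fixed at half the most; returns when the fingers have stopped.
- r.dwell(seconds).
- r.solve_ik(position, orientation): joint angles nearest the present ones, or None.
- r.get_state(): the state.
- r.capture(name): name is "scene" or "top"; returns a dict with "image" (480x640x3 uint8, red, green, blue), "fx", "fy", "cx", "cy" (pixels), "rvec" (rotation vector, rad) and "tvec" (3), from world to camera coordinates, as OpenCV has them. Camera axes: x right, y down, z forward; pixel columns grow to the right and rows downward; lengths in m; the calibration is good to about 2 mm. A picture is of the moment at which its call begins. There is no depth.
A pose or a line that the arm cannot do raises r.IKError and nothing moves.
- r.hand_in(): hands the job in, once; it reports no verdict.
The state is a dict: "clock": time; "joints": joint angles; "dq": joint speeds; "tau": joint torques, N m; "eef_pos": TCP position; "eef_rot": TCP orientation; "contact_force": force on the tool from outside, world axes, zero at the start; "torque": the same for the moment, N m; "opening": finger opening in m.
Only numpy, scipy, OpenCV 4.12 (cv2) and the standard library are available. Lean on these libraries where they do the work, as an engineer would, in place of code of your own. Each camera call takes 0.05 s, during which the arm holds its last target.

## Working session

There is one attempt and no reset: what is moved stays moved. The work goes in short steps, each a Python script; the robot and the scene stay as the last script left them, time stands still between calls to the robot, and variables do not carry over. Pictures are saved under pics/ and viewed, and the job is handed in when it is done.

```bash
mkdir -p pics; python3 - <<'E'
from bench import r
import cv2,pickle
s=r.get_state();print(s['clock'],s['contact_force'],r.tip_extent,s['eef_pos'],s['eef_rot'])
for n in("scene","top"):
    c=r.capture(n);cv2.imwrite(f"pics/{n}0.png",c["image"][:,:,::-1]);pickle.dump(c,open(n+"0.pkl","wb"))
    print(n,c["fx"],c["cx"],c["cy"],c["rvec"],c["tvec"])
E
```

```text
0.0 [ 1.24081013  0.59727363 -0.25364565] 0.0726 [ 0.29345735 -0.57954842  0.30279744] [-2.67580766e+00  1.64426291e+00  2.64554820e-03]
scene 512.4805927332216 317.47211854508265 239.14174842627943 [ 1.50997726  2.11157394 -0.80097935] [-0.07355774 -0.34951247  1.85821629]
top 448.2186291724189 315.4823121566277 238.6886254733501 [ 2.17828166 -2.15797603  0.10566744] [0.23218078 0.47303585 1.11217865]
```

View pics/scene0.png

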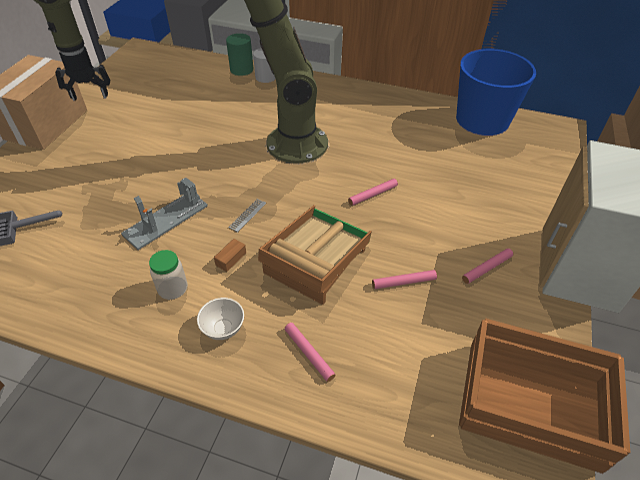

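View pics/top0.png

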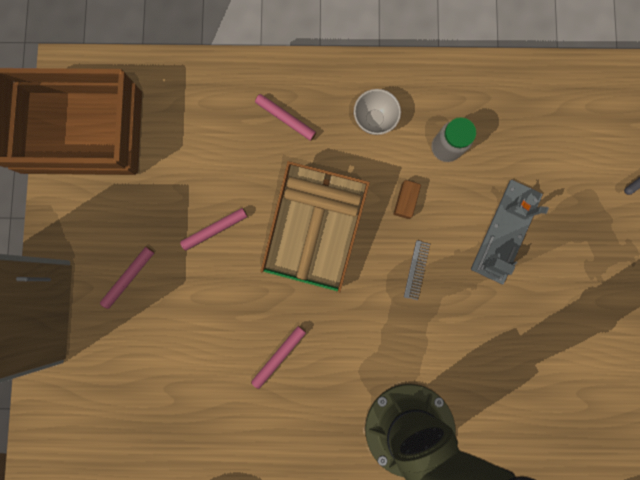

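The scene view shows the chute at (315,252) with a wooden stick lengthwise at (325,240), and the holder at (165,220). In the top view, the chute is at (315,228) and the holder at (508,230). Four pink sticks lie outside the chute, and I'm leaving them alone. The tan stick in the chute's slot is the one meant.

```bash
python3 - <<'E'
import cv2
t=cv2.imread("pics/top0.png");s=cv2.imread("pics/scene0.png")
def crop(i,x,y,w,h,k,n): cv2.imwrite("pics/"+n,cv2.resize(i[y:y+h,x:x+w],None,fx=k,fy=k,interpolation=cv2.INTER_CUBIC))
crop(t,250,150,130,150,4,"a1.png")
crop(t,460,165,100,130,4.5,"a2.png")
crop(s,250,195,130,115,5,"a3.png")
crop(s,110,165,110,95,6,"a4.png")
E
```

```text
(no output)
```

View pics/a1.png

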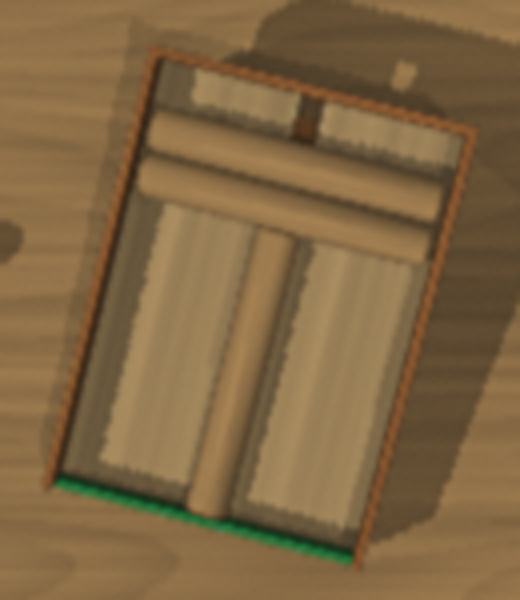

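View pics/a2.png

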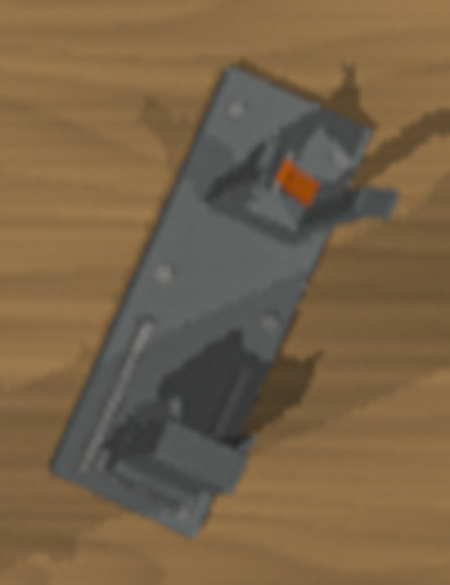

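View pics/a3.png

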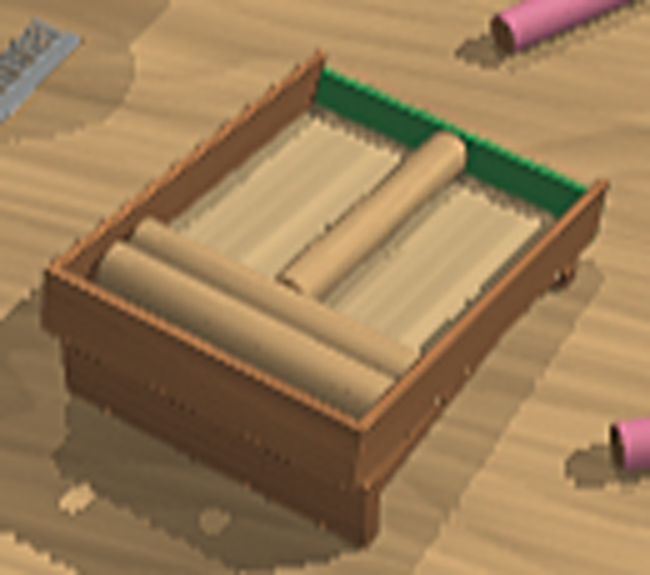

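View pics/a4.png

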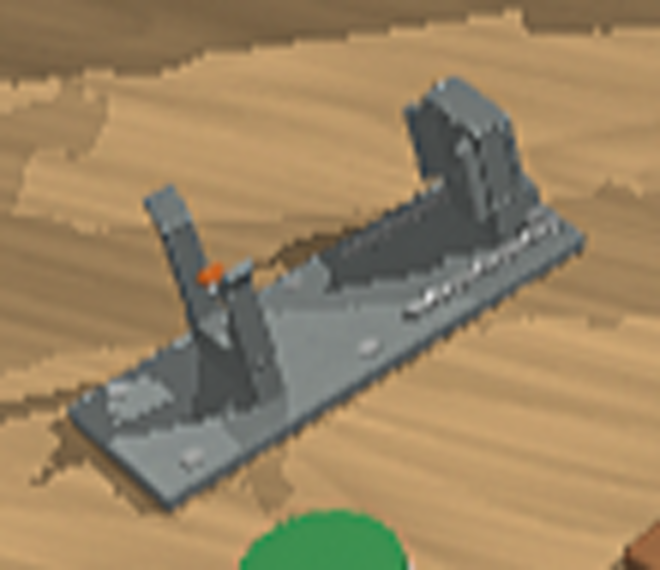

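```bash
cat > h.py <<'E'
import numpy as np,cv2,pickle
from scipy.optimize import least_squares
from scipy.spatial.transform import Rotation as R
C={n:pickle.load(open(n+"0.pkl","rb")) for n in("top","scene")}
def proj(n,P):
    c=C[n];K=np.array([[c["fx"],0,c["cx"]],[0,c["fy"],c["cy"]],[0,0,1]])
    return cv2.projectPoints(np.asarray(P,float).reshape(-1,3),np.array(c["rvec"]),np.array(c["tvec"]),K,None)[0].reshape(-1,2)
def T(p,P):
    P=np.asarray(P,float).reshape(-1,3);c,s=np.cos(p[2]),np.sin(p[2])
    return np.c_[p[0]+c*P[:,0]-s*P[:,1],p[1]+s*P[:,0]+c*P[:,1],P[:,2]]
def uc(p,o,k): return (np.array(p,float)+.5)/k-.5+np.array(o)
def fit(obs,p0):
    f=lambda p:np.concatenate([(proj(n,T(p,P))-q).ravel() for n,P,q in obs])
    s=least_squares(f,p0,loss="soft_l1");return s.x,f(s.x).reshape(-1,2)
a=np.radians(12)
def ch(s,y,n): return [s*np.cos(a)-n*np.sin(a),y,.05+s*np.sin(a)+n*np.cos(a)]
E
python3 - <<'E'
from h import *
np.set_printoptions(precision=4,suppress=True)
for n in C:
    Rm=cv2.Rodrigues(C[n]["rvec"])[0];print(n,-Rm.T@C[n]["tvec"])
rim=[ch(.1385,.101,.036),ch(.1385,-.101,.036),ch(-.1385,.101,.036),ch(-.1385,-.101,.036)]
o1=[("top",rim,uc([(155,50),(475,130),(50,487),(360,566)],(250,150),4)),
 ("scene",rim,uc([(360,428),(50,268),(605,183),(320,55)],(250,195),5))]
pc,rs=fit(o1,[.6,0,-.2]);print("chute",pc,np.degrees(pc[2]));print(rs)
b=[[.13,.045,.012],[.13,-.045,.012],[-.13,.045,.012],[-.13,-.045,.012]]
o2=[("top",b,uc([(232,68),(372,130),(52,470),(197,538)],(460,165),4.5)),
 ("scene",b,uc([(168,497),(70,410),(585,240),(455,150)],(110,165),6))]
o2[1]=("scene",b[:3],o2[1][2][:3])
ph,rs=fit(o2,[.6,-.4,-.2]);print("holder",ph,np.degrees(ph[2]));print(rs)
pickle.dump((pc,ph),open("fit.pkl","wb"))
# overlays
def draw(n,polys,o,k,wh,fn):
    im=cv2.imread(f"pics/{n}0.png")[o[1]:o[1]+wh[1],o[0]:o[0]+wh[0]]
    im=cv2.resize(im,None,fx=k,fy=k,interpolation=cv2.INTER_CUBIC)
    for P,col in polys:
        q=(proj(n,P)-o+.5)*k-.5
        cv2.polylines(im,[np.round(q).astype(int)],len(P)>2,col,1,cv2.LINE_AA)
    cv2.imwrite("pics/"+fn,im)
sq=lambda x0,x1,y0,y1,z:[[x0,y0,z],[x1,y0,z],[x1,y1,z],[x0,y1,z]]
Y=(0,255,255);B=(255,0,0);M=(255,0,255)
chp=[(T(pc,[rim[0],rim[1],rim[3],rim[2]]),Y),(T(pc,[ch(-.1325,0,.0115),ch(.0475,0,.0115)]),B),
 (T(pc,[ch(-.1325,.014,.0115),ch(.0475,.014,.0115),ch(.0475,-.014,.0115),ch(-.1325,-.014,.0115)]),M)]
hp=[(T(ph,sq(-.13,.13,-.045,.045,.012)),Y),(T(ph,sq(-.13,.13,-.045,.045,0)),M),(T(ph,sq(.046,.062,-.016,.016,.041)),B)]
for xw in(-.077,-.097,-.117): hp.append((T(ph,sq(xw,xw+.016,-.0165,.0165,.092)),(0,int((-xw-.077)*6000),255)))
draw("top",chp,(250,150),4,(130,150),"b1.png");draw("scene",chp,(250,195),5,(130,115),"b2.png")
draw("top",hp,(460,165),4.5,(100,130),"b3.png");draw("scene",hp,(110,165),6,(110,95),"b4.png")
i=[cv2.imread(f"pics/b{j}.png") for j in(1,2,3,4)]
def pair(a,b,f):
    H=max(a.shape[0],b.shape[0]);p=lambda x:cv2.copyMakeBorder(x,0,H-x.shape[0],0,0,0)
    m=np.hstack([p(a),p(b)]);cv2.imwrite("pics/"+f,m)
E
```

```text
top [0.3566 0.2323 1.1548]
scene [1.3999 0.5428 1.1516]
chute [ 0.4994  0.2398 -0.2445] -14.01076386017943
[[-1.8513 -1.6828]
 [ 0.7153 -0.7542]
 [-2.5555  0.3545]
 [ 0.0149  1.513 ]
 [-0.1426  0.5269]
 [-1.9003 -0.3735]
 [ 0.4091 -0.7422]
 [-0.6548 -1.6225]]
holder [ 0.4967 -0.2536 -0.4314] -24.719440387321836
[[-0.9571 -1.1805]
 [ 0.1005 -0.3979]
 [-0.6155  0.2795]
 [-0.151   0.3551]
 [-0.6158 -0.2532]
 [-1.1885 -1.3625]
 [ 0.1068 -1.987 ]]
```

View pics/b1.png

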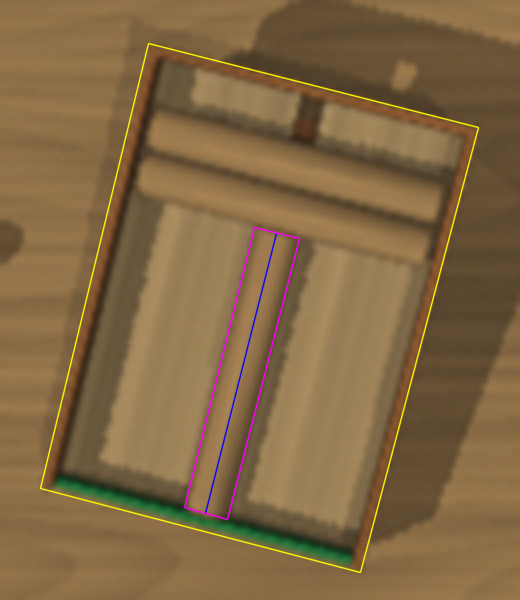

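View pics/b3.png

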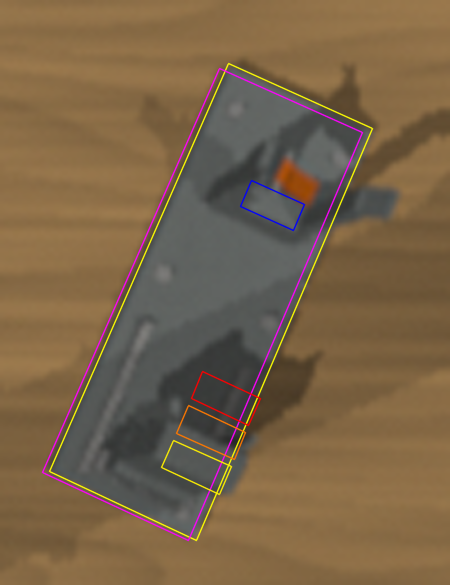

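View pics/b4.png

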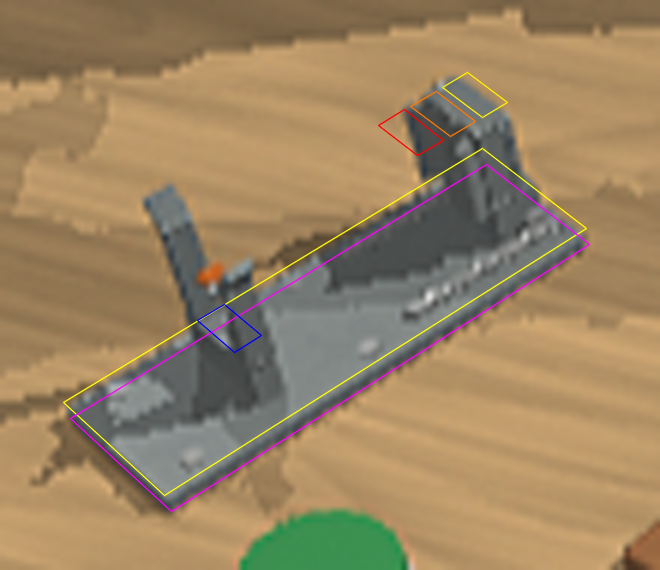

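View pics/b2.png

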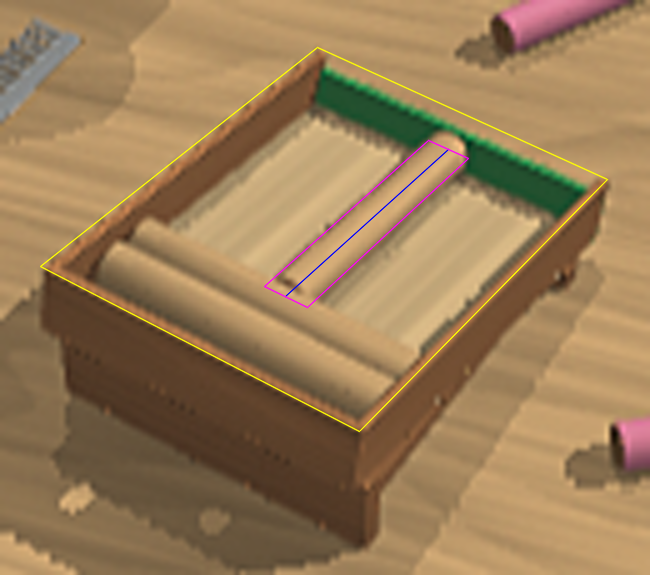

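```bash
cat >> h.py <<'E'
pc,ph=pickle.load(open("fit.pkl","rb")) if __import__("os").path.exists("fit.pkl") else (None,None)
L={}
def yaxis(p): return np.array([-np.sin(p[2]),np.cos(p[2]),0])
def xaxis(p): return np.array([np.cos(p[2]),np.sin(p[2]),0])
def rot(p,tilt,sg):
    # stick axis rises by tilt towards +x of frame p; tool z = -(normal)
    n=-np.sin(tilt)*xaxis(p)+np.cos(tilt)*np.array([0,0,1]);z=-n;x=sg*yaxis(p);y=np.cross(z,x)
    return R.from_matrix(np.c_[x,y,z]).as_rotvec(),n,np.cos(tilt)*xaxis(p)+np.sin(tilt)*np.array([0,0,1])
E
python3 - <<'E'
from h import *
from bench import r
np.set_printoptions(precision=3,suppress=True)
for sg in(1,-1):
    rv,n,u=rot(pc,a,sg)
    p=T(pc,ch(-.0425,0,0))[0]
    for h in(.0756,.2): print(sg,h,p+n*h,r.solve_ik(p+n*h,rv))
    for t in(12,20,25):
        rv,n,u=rot(ph,np.radians(t),sg)
        for g in (0,.06):
            P=T(ph,[-.108+.0055+.0,0,.056])[0]+u*(.09+g)+n*.064
            print("  hold",t,g,P,r.solve_ik(P,rv))
E
```

```text
1 0.0756 [0.444 0.254 0.115] [ 0.254  0.272 -0.993  2.067  0.531  0.868  0.281]
1 0.2 [0.419 0.26  0.237] [ 0.645 -0.036 -1.308  1.98   0.15   1.046  0.594]
  hold 12 0 [ 0.471 -0.242  0.137] [ 0.893  0.136 -0.493  2.062  0.101  0.752  1.484]
  hold 12 0.06 [ 0.525 -0.267  0.15 ] [ 0.876  0.244 -0.501  1.917  0.171  0.806  1.433]
  hold 20 0 [ 0.46  -0.237  0.147] [ 0.847  0.022 -0.425  2.176  0.021  0.597  1.548]
  hold 20 0.06 [ 0.512 -0.261  0.167] [ 0.86   0.118 -0.457  2.034  0.094  0.654  1.49 ]
  hold 25 0 [ 0.453 -0.234  0.152] [ 0.776 -0.045 -0.346  2.249 -0.028  0.499  1.588]
  hold 25 0.06 [ 0.502 -0.256  0.177] [ 0.815  0.04  -0.397  2.109  0.036  0.56   1.535]
-1 0.0756 [0.444 0.254 0.115] [-1.303  0.158  0.684  2.116  0.088  0.77  -2.507]
-1 0.2 [0.419 0.26  0.237] [ 0.591 -0.032 -1.258  1.98   0.156  1.047 -2.554]
  hold 12 0 [ 0.471 -0.242  0.137] [ 0.697  0.121 -0.287  2.069  0.055  0.749 -1.623]
  hold 12 0.06 [ 0.525 -0.267  0.15 ] [ 0.638  0.217 -0.236  1.925  0.076  0.796 -1.637]
  hold 20 0 [ 0.46  -0.237  0.147] [ 0.789  0.019 -0.367  2.178  0.017  0.597 -1.592]
  hold 20 0.06 [ 0.512 -0.261  0.167] [ 0.712  0.107 -0.301  2.039  0.06   0.652 -1.626]
  hold 25 0 [ 0.453 -0.234  0.152] [ 0.871 -0.043 -0.439  2.246 -0.036  0.499 -1.545]
  hold 25 0.06 [ 0.502 -0.256  0.177] [ 0.787  0.039 -0.368  2.11   0.034  0.56  -1.605]
```

```bash
python3 - <<'E'
from h import *
from bench import r
np.set_printoptions(precision=3,suppress=True)
rv,n,u=rot(pc,a,1);p=T(pc,ch(-.0425,0,0))[0]
r.move_ptp(p+n*.15,rv);print(r.get_state()["clock"])
r.set_gripper(.045);s=r.get_state();print(s["clock"],r.tip_extent,s["opening"],s["eef_pos"],p+n*.15,s["joints"],s["contact_force"])
for c in("top","scene"):
    cv2.imwrite(f"pics/{c}1.png",r.capture(c)["image"][:,:,::-1])
i=cv2.imread("pics/top1.png")[140:300,230:390];j=cv2.imread("pics/scene1.png")[170:310,240:400]
cv2.imwrite("pics/c1.png",np.hstack([cv2.resize(i,(400,400)),cv2.resize(j,(400,400))]))
E
```

```text
3.1
3.575 0.0726 0.04517162223175197 [0.429 0.257 0.188] [0.429 0.257 0.188] [ 0.584  0.181 -1.338  2.021  0.419  0.999  0.371] [0.646 0.431 0.471]
```

View pics/c1.png

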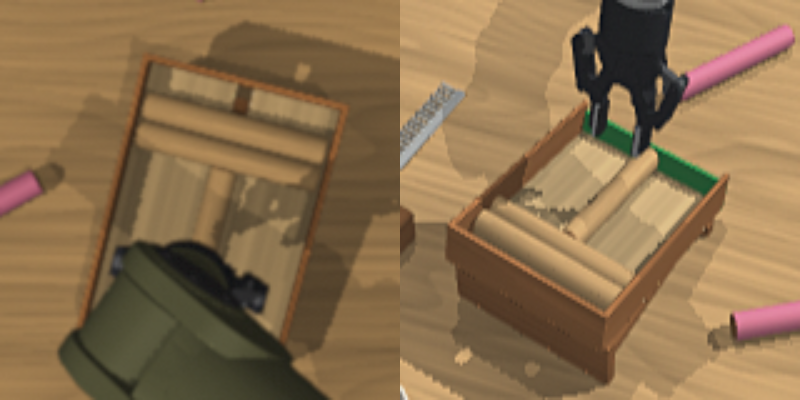

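The gripper stands above the tan jammed stick, at about (610,190) in the right half, with its fingers on either side. I'm descending now.

```bash
python3 - <<'E'
from h import *
from bench import r
np.set_printoptions(precision=3,suppress=True)
rv,n,u=rot(pc,a,1);p=T(pc,ch(-.0425,0,0))[0]
f0=r.get_state()["contact_force"]
r.move_straight(p+n*.095,.12)
for h in(.085,.08,.0755):
    r.move_straight(p+n*h,.08);f=r.get_state()["contact_force"]-f0;print(h,f)
    if np.linalg.norm(f)>6:break
r.set_gripper(.0);s=r.get_state();print(s["clock"],s["opening"],s["contact_force"]-f0)
cv2.imwrite(f"pics/scene2.png",cv2.resize(r.capture("scene")["image"][170:310,240:400,::-1],None,fx=4,fy=4))
E
```

```text
0.085 [ 0.135 -0.341 -0.662]
0.08 [-0.057 -1.45  -0.878]
0.0755 [ 0.391 -0.888 -0.136]
5.3583 0.025813909617493143 [0.004 1.318 0.748]
```

View pics/scene2.png

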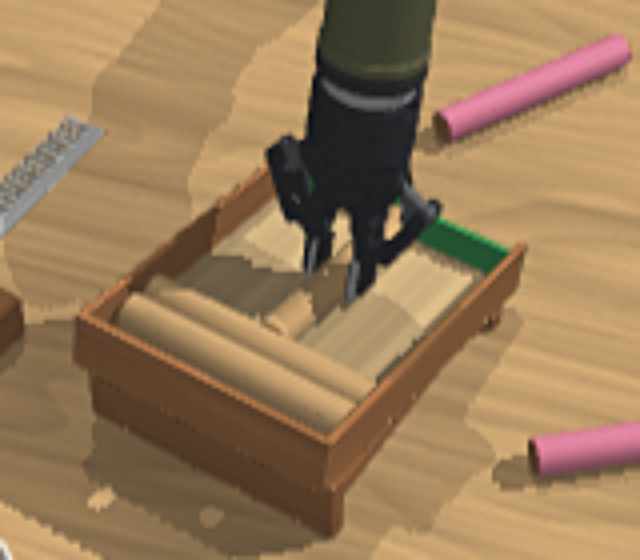

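```bash
python3 - <<'E'
from h import *
from bench import r
np.set_printoptions(precision=3,suppress=True)
rv,n,u=rot(pc,a,1);p=T(pc,ch(-.0425,0,0))[0]
f0=r.get_state()["contact_force"]
r.set_gripper(.036)
for h in(.0735,.0715):
    r.move_straight(p+n*h,.08);f=r.get_state()["contact_force"]-f0;print(h,f)
    if np.linalg.norm(f)>6:break
r.set_gripper(.0);s=r.get_state();print(s["clock"],s["opening"],s["contact_force"]-f0, s["eef_pos"]-(p+n*.0715))
E
```

```text
0.0735 [ 1.519 -2.12  -1.651]
0.0715 [-1.271 -3.379  4.118]
6.4167 0.025833279043435686 [-3.741 -3.871 11.375] [0.    0.001 0.001]
```

```bash
python3 - <<'E'
from h import *
from bench import r
np.set_printoptions(precision=3,suppress=True)
rv,n,u=rot(pc,a,1);p=T(pc,ch(-.0425,0,0))[0]
r.move_straight(p+n*.20,.2);s=r.get_state();print(s["clock"],s["opening"],s["contact_force"])
r.dwell(.3)
for c in("top","scene"):
    cv2.imwrite(f"pics/{c}3.png",r.capture(c)["image"][:,:,::-1])
i=cv2.imread("pics/top3.png")[140:300,230:390];j=cv2.imread("pics/scene3.png")[150:310,240:400]
cv2.imwrite("pics/c3.png",np.hstack([cv2.resize(i,(400,400)),cv2.resize(j,(400,400))]))
E
```

```text
7.2083 0.02624395378017689 [ 1.011 -0.606 -1.161]
```

View pics/c3.png

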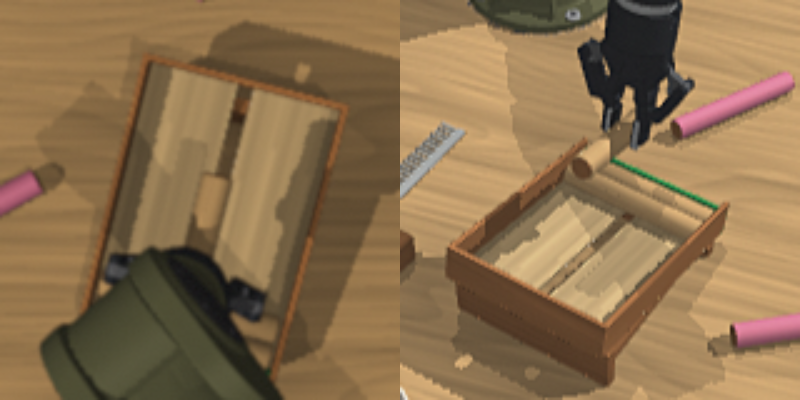

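```bash
cat >> h.py <<'E'
D=.0605
def tcp(xe,ze,tilt,y=0,g=0,dz=0,d=.09):
    rv,n,u=rot(ph,tilt,1)
    return T(ph,[xe,y,ze])[0]+u*(d+g)+n*D+np.array([0,0,dz]),rv
def cap(r,tag,P=None,col=(255,0,255)):
    tiles=[]
    for c,o,w in(("top",(440,150),(120,150)),("scene",(90,120),(140,140))):
        im=r.capture(c)["image"][:,:,::-1].copy();cv2.imwrite(f"pics/{c}{tag}.png",im)
        k=600/w[1] if c=="top" else 4
        k=4;im=cv2.resize(im[o[1]:o[1]+w[1],o[0]:o[0]+w[0]],None,fx=k,fy=k,interpolation=cv2.INTER_CUBIC)
        if P is not None:
            for Q in P:
                q=(proj(c,Q)-o+.5)*k-.5;cv2.polylines(im,[np.round(q).astype(int)],False,col,1)
        tiles.append(im)
    H=max(t.shape[0] for t in tiles);W=800
    m=np.hstack([cv2.copyMakeBorder(t,0,H-t.shape[0],0,0,0) for t in tiles])
    m=cv2.resize(m,None,fx=min(1,800/m.shape[1]),fy=min(1,800/m.shape[1]));cv2.imwrite(f"pics/k{tag}.png",m)
E
python3 - <<'E'
from h import *
from bench import r
np.set_printoptions(precision=3,suppress=True)
t=np.radians(23);xe=-.108+.0055;ze=.057
p,rv=tcp(xe,ze,t,g=.055,dz=.05)
print(p,r.solve_ik(p,rv))
s=r.get_state()
r.move_straight(np.array(s["eef_pos"])+[0.03,0,.06],.25)
r.move_ptp(p,rv);s=r.get_state();print(s["clock"],s["opening"],s["contact_force"])
_,n,u=rot(ph,t,1);A=T(ph,[xe,0,ze])[0]+[0,0,.05]+u*.055
W=yaxis(ph)*.014
cap(r,"4",[[A,A+u*.18],[A+W,A+u*.18+W],[A-W,A+u*.18-W]])
E
```

```text
[ 0.503 -0.257  0.219] [ 1.117  0.014 -0.691  2.032  0.016  0.697  1.557]
9.95 0.02607595994326151 [-0.307 -0.214  0.103]
```

View pics/k4.png

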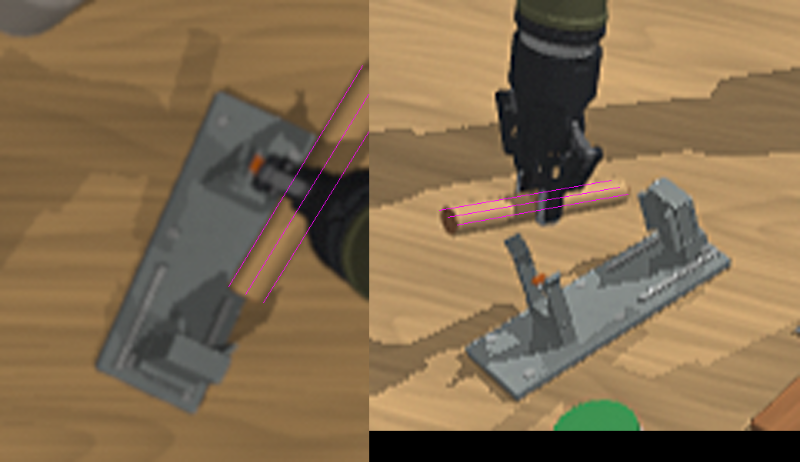

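```bash
python3 - <<'E'
from h import *
from bench import r
np.set_printoptions(precision=2,suppress=True)
t=np.radians(23);xe=-.108+.0055;ze=.057
Rh=np.c_[xaxis(ph),yaxis(ph),[0,0,1]]
f0=np.array(r.get_state()["contact_force"])
for dz in(.025,.01,0):
    r.move_straight(tcp(xe,ze,t,g=.055,dz=dz)[0],.12);f=Rh.T@(r.get_state()["contact_force"]-f0);print(dz,f)
    if np.linalg.norm(f)>7:break
else:
  for g in(.035,.025,.018,.014):
    r.move_straight(tcp(xe,ze,t,g=g)[0],.08);f=Rh.T@(r.get_state()["contact_force"]-f0);print(g,f)
    if np.linalg.norm(f)>7:break
print(r.get_state()["clock"])
_,n,u=rot(ph,t,1);A=T(ph,[xe,0,ze])[0]+u*.014
W=yaxis(ph)*.014
cap(r,"5")
E
```

```text
0.025 [-0.48 -0.68  0.71]
0.01 [-0.32 -0.07  0.5 ]
0 [-0.29  0.08  0.42]
0.035 [-0.41  0.35  0.47]
0.025 [-0.47  0.84 -0.25]
0.018 [ 0.08 -0.21  0.11]
0.014 [ 1.26  0.23 -0.15]
12.1083
```

View pics/k5.png

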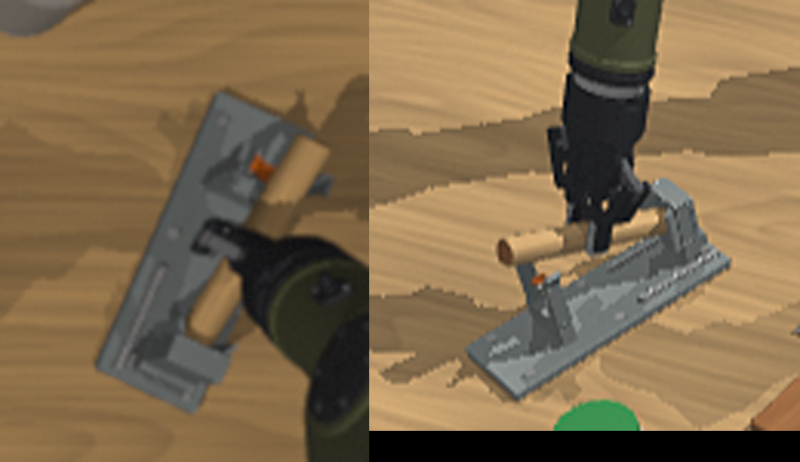

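The low end is under the roof's edge at about (205,335), and the high end is between the tines at about (300,165), with no contact. I'll feel for the end wall next.

```bash
python3 - <<'E'
from h import *
from bench import r
np.set_printoptions(precision=2,suppress=True)
t=np.radians(23);xe=-.108+.0055;ze=.057
Rh=np.c_[xaxis(ph),yaxis(ph),[0,0,1]]
g=.014;f0=np.array(r.get_state()["contact_force"])
while g>-.02:
    g-=.002
    r.move_straight(tcp(xe,ze,t,g=g)[0],.04);f=Rh.T@(r.get_state()["contact_force"]-f0);print(round(g,4),f)
    if f[0]>5 or np.linalg.norm(f)>8:break
s=r.get_state();print(s["clock"],s["eef_pos"]-tcp(xe,ze,t,g=g)[0],s["opening"])
cap(r,"6")
E
```

```text
0.012 [ 0.56 -0.47  0.73]
0.01 [0.39 0.14 0.39]
0.008 [ 0.21 -0.04  0.66]
0.006 [0.25 0.47 0.45]
0.004 [-0.08  0.12  1.43]
0.002 [ 0.42 -0.28  0.72]
0.0 [ 0.6  -0.22  1.24]
-0.002 [4.4  0.89 0.58]
-0.004 [ 7.16 -0.6   2.89]
14.4583 [ 0. -0.  0.] 0.02637405973698049
```

View pics/k6.png

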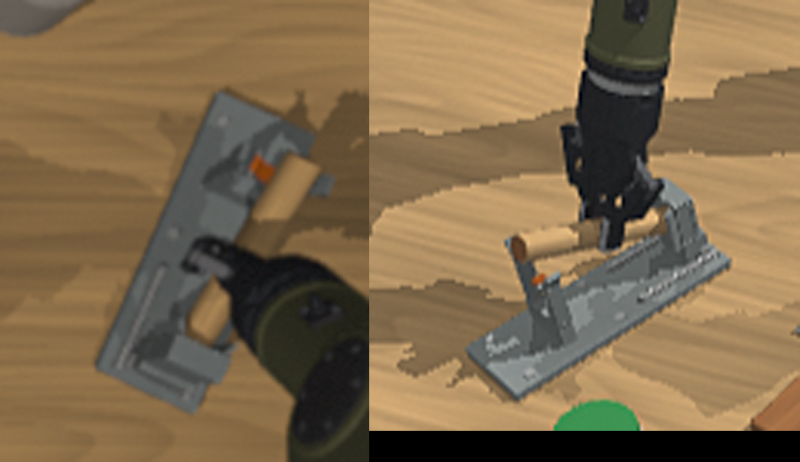

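```bash
python3 - <<'E'
from h import *
from bench import r
np.set_printoptions(precision=2,suppress=True)
xw=-.109
Rh=np.c_[xaxis(ph),yaxis(ph),[0,0,1]]
f0=np.array([0,0,0.])
def st(td,back=.0012,ze=.0565):
    t=np.radians(td);p,rv=tcp(xw+.014*np.sin(t)+back,ze,t)
    r.move_straight(p,.06,rv);s=r.get_state();f=Rh.T@(s["contact_force"]-f0);print(td,f,s["clock"]);return np.linalg.norm(f)
for td in(22.5,20.5,19,17.8,17):
    if st(td)>12:break
cap(r,"7")
E
```

```text
22.5 [ 1.84 -0.71  0.23] 14.8083
20.5 [ 1.87 -0.36 -0.92] 15.0583
19 [ 1.5  -0.38 -0.43] 15.3083
17.8 [ 1.03 -0.02  0.37] 15.5583
17 [ 0.36 -0.17 -0.81] 15.8083
```

View pics/k7.png

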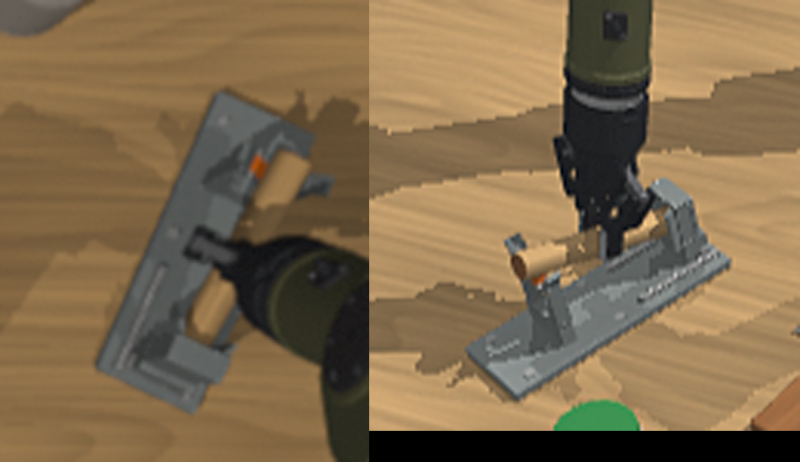

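```bash
python3 - <<'E'
from h import *
from bench import r
np.set_printoptions(precision=2,suppress=True)
xw=-.109
Rh=np.c_[xaxis(ph),yaxis(ph),[0,0,1]]
def st(td,back=.0005,ze=.056):
    t=np.radians(td);p,rv=tcp(xw+.014*np.sin(t)+back,ze,t)
    r.move_straight(p,.06,rv);s=r.get_state();f=Rh.T@s["contact_force"];print(td,f,s["clock"]);return f
for td in(16.2,15.5,14.8):
    f=st(td)
    if f[2]>3 or np.linalg.norm(f)>10:break
r.set_gripper(.05)
s=r.get_state();print(s["clock"],Rh.T@s["contact_force"])
rv,n,u=rot(ph,np.radians(td),1)
r.move_straight(np.array(s["eef_pos"])+n*.06,.2)
cap(r,"8");print(r.get_state()["clock"])
E
```

```text
16.2 [ 1.59 -0.86  1.26] 16.1583
15.5 [-1.35 -1.19  6.23] 16.4083
16.7667 [ 1.16 -0.37 -0.18]
17.3167
```

View pics/k8.png

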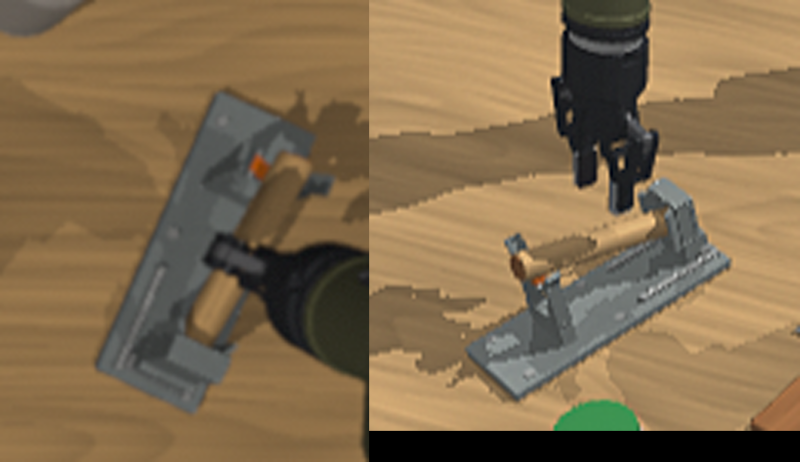

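```bash
python3 - <<'E'
from h import *
from bench import r
np.set_printoptions(precision=2,suppress=True)
Rh=np.c_[xaxis(ph),yaxis(ph),[0,0,1]]
rv,n,u=rot(ph,0,1)
tp=lambda x,z:T(ph,[x,0,z+.0726])[0]
r.set_gripper(0)
r.move_ptp(tp(.029,.130),rv)
f0=np.array(r.get_state()["contact_force"]);print(r.get_state()["clock"],Rh.T@f0)
r.move_straight(tp(.029,.112),.1)
z=.112
while z>.0865:
    z-=.003;r.move_straight(tp(.029-(.112-z)*.05,z),.06);s=r.get_state();f=Rh.T@(s["contact_force"]-f0);print(round(z,4),f,round(s["clock"],2))
    if f[2]>22 or np.linalg.norm(f)>26:break
cap(r,"9")
E
```

```text
18.5167 [-0.95  0.18 -0.22]
0.109 [ 0.21 -0.38  3.82] 19.1
0.106 [-0.36 -1.47  6.05] 19.35
0.103 [ 1.35 -2.81  8.04] 19.6
0.1 [ 1.64 -4.15  8.29] 19.85
0.097 [ 2.25 -2.48  5.76] 20.1
0.094 [ 2.87 -1.22  5.12] 20.35
0.091 [ 3.11 -1.32  5.35] 20.6
0.088 [ 3.45 -1.64  4.75] 20.85
0.085 [ 3.2  -1.09  5.37] 21.1
```

View pics/k9.png

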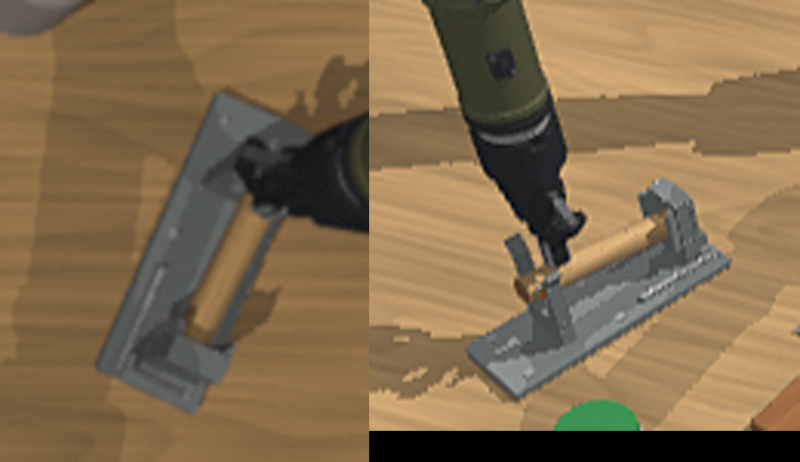

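Force peaked at 8 N and then held around 5 N as the stick moved down past the jaw. I'll keep pressing to the bottom of the fork.

```bash
python3 - <<'E'
from h import *
from bench import r
np.set_printoptions(precision=2,suppress=True)
Rh=np.c_[xaxis(ph),yaxis(ph),[0,0,1]]
tp=lambda x,z:T(ph,[x,0,z+.0726])[0]
z=.085
while z>.0645:
    z-=.003 if z>.0735 else .001
    r.move_straight(tp(.029-(.112-z)*.05,z),.06);s=r.get_state();f=Rh.T@s["contact_force"];print(round(z,4),f,round(s["clock"],2))
    if f[2]>(14 if z>.074 else 11) or np.linalg.norm(f)>18:break
r.move_straight(tp(.027,.14),.25)
cap(r,"10");print(r.get_state()["clock"])
E
```

```text
0.082 [ 3.39 -0.83  5.62] 21.45
0.079 [0.52 0.12 1.54] 21.7
0.076 [0.19 0.34 2.74] 21.95
0.073 [-0.82 -0.12 -0.24] 22.2
0.072 [ 0.09  0.19 -0.24] 22.45
0.071 [ 0.26 -0.24 -1.04] 22.7
0.07 [ 0.35 -0.65 -0.08] 22.95
0.069 [ 0.35  0.82 -0.06] 23.2
0.068 [-2.1   0.53  6.88] 23.45
0.067 [-3.46 -0.15 12.25] 23.7
24.2417
```

View pics/k10.png

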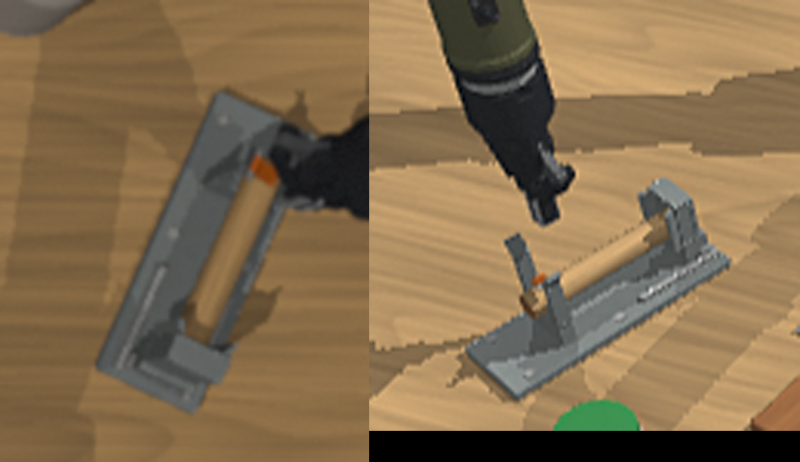

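```bash
python3 - <<'E'
from h import *
from bench import r
s=r.get_state();r.move_straight(np.array(s["eef_pos"])+[-.05,.12,.13],.4)
print(r.get_state()["clock"])
ims={c:r.capture(c)["image"][:,:,::-1].copy() for c in("top","scene")}
for c in ims: cv2.imwrite(f"pics/{c}11.png",ims[c])
W=.014
out=[]
for c,o,w in(("top",(490,165),(70,75)),("scene",(110,170),(70,75))):
    im=cv2.resize(ims[c][o[1]:o[1]+w[1],o[0]:o[0]+w[0]],None,fx=5.6,fy=5.6,interpolation=cv2.INTER_CUBIC);raw=im.copy()
    for x,col in((.071,(255,0,255)),(.076,(255,255,0))):
        th=np.linspace(0,2*np.pi,30);P=np.c_[np.full(30,x),W*np.cos(th),.055+W*np.sin(th)]
        q=(proj(c,T(ph,P))-o+.5)*5.6-.5;cv2.polylines(im,[np.round(q).astype(int)],True,col,1)
    out.append(np.hstack([raw,im]))
cv2.imwrite("pics/k11a.png",out[0]);cv2.imwrite("pics/k11b.png",out[1])
cv2.imwrite("pics/k11c.png",np.hstack([cv2.resize(ims["top"][100:320,230:560],(495,330)),cv2.resize(ims["scene"][190:310,250:380],(300,330))]))
E
```

```text
25.15
```

View pics/k11a.png

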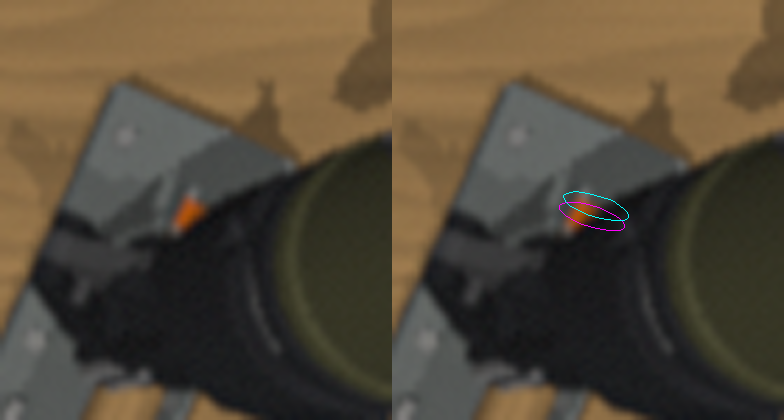

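View pics/k11b.png

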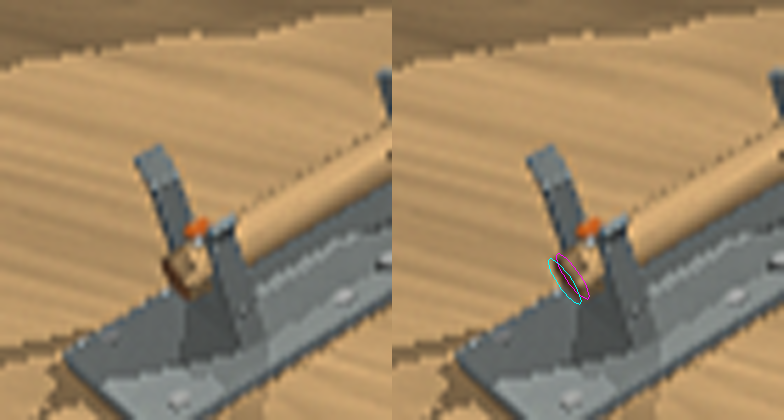

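View pics/k11c.png

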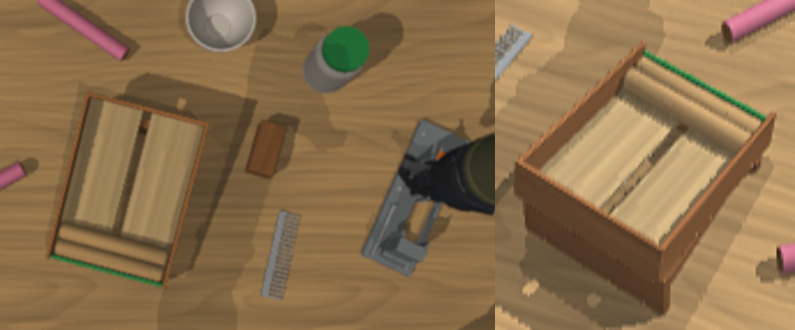

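The jaw is shut above the level stick, and both feed sticks lie at the stop. The fork-side end seems to stand about 4-5 mm past the full-depth position: the cyan ring fits better than the magenta one. I'll push it gently home from the end, using force feedback.

```bash
python3 - <<'E'
from h import *
from bench import r
np.set_printoptions(precision=2,suppress=True)
Rh=np.c_[xaxis(ph),yaxis(ph),[0,0,1]]
rv,n,u=rot(ph,np.radians(-20),1)
tp=lambda x,z:T(ph,[x,0,z])[0]+n*.0726
q=[r.solve_ik(tp(x,z),rv) for x,z in((.115,.15),(.108,.051),(.08,.051))];print(q)
r.move_ptp(tp(.115,.17),rv);print(r.get_state()["clock"])
r.move_straight(tp(.108,.051),.2)
f0=np.array(r.get_state()["contact_force"])
r.move_straight(tp(.094,.051),.1)
x=.094;print(Rh.T@(r.get_state()["contact_force"]-f0),r.get_state()["clock"])
while x>.0795:
    x-=.0015;r.move_straight(tp(x,.051),.05);s=r.get_state();f=Rh.T@(s["contact_force"]-f0);print(round(x,4),f)
    if f[0]>7 or np.linalg.norm(f)>10:break
print(s["clock"]);cap(r,"12")
E
```

```text
[array([ 1.  ,  1.  , -1.22,  1.09,  0.76,  1.88,  1.13]), array([ 1.02,  1.07, -1.16,  1.2 ,  0.79,  1.73,  1.11]), array([ 1.07,  1.04, -1.18,  1.3 ,  0.78,  1.7 ,  1.09])]
26.35
[ 0.09 -0.3  -0.41] 27.3917
0.0925 [-0.26  0.09 -0.1 ]
0.091 [ 0.17  0.22 -0.35]
0.0895 [ 0.64  0.83 -0.84]
0.088 [-0.18  1.01 -0.63]
0.0865 [ 0.35 -0.08 -0.28]
0.085 [-0.52  0.07 -0.8 ]
0.0835 [ 0.22  0.76 -0.78]
0.082 [ 0.23  0.2  -0.04]
0.0805 [ 2.14  0.85 -1.14]
0.079 [ 6.8   0.85 -0.38]
29.8917
```

View pics/k12.png

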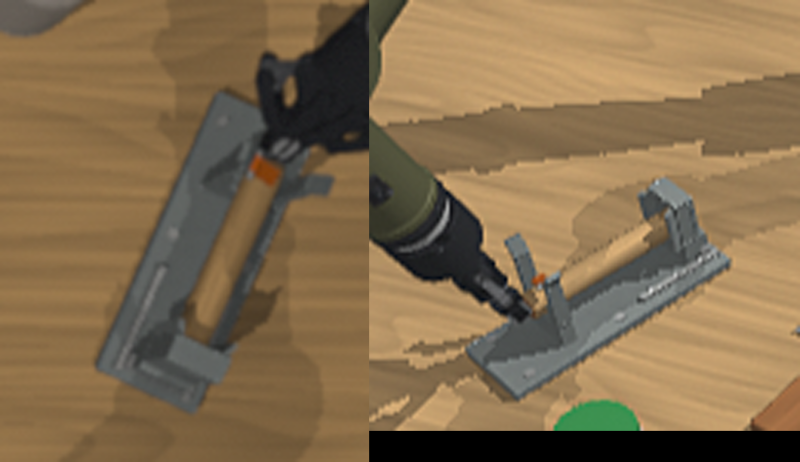

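```bash
python3 - <<'E'
from h import *
from bench import r
np.set_printoptions(precision=2,suppress=True)
Rh=np.c_[xaxis(ph),yaxis(ph),[0,0,1]]
rv,n,u=rot(ph,np.radians(-20),1)
tp=lambda x,z:T(ph,[x,0,z])[0]+n*.0726
for x in(.0778,):
    r.move_straight(tp(x,.051),.05);s=r.get_state();print(x,Rh.T@s["contact_force"])
r.move_straight(tp(.11,.055),.2)
r.move_straight(tp(.16,.2),.4)
r.dwell(.2)
c0="scene";ims={c:r.capture(c)["image"][:,:,::-1].copy() for c in("top","scene")}
for c in ims: cv2.imwrite(f"pics/{c}13.png",ims[c])
out=[]
for c,o,w in(("top",(460,165),(100,130)),("scene",(110,165),(110,95))):
    k=4
    im=cv2.resize(ims[c][o[1]:o[1]+w[1],o[0]:o[0]+w[0]],None,fx=k,fy=k,interpolation=cv2.INTER_CUBIC);out.append(cv2.copyMakeBorder(im,0,520-im.shape[0],0,0,0))
cv2.imwrite("pics/k13.png",cv2.resize(np.hstack(out),None,fx=.95,fy=.95));s=r.get_state();print(s["clock"],s["contact_force"])
E
```

```text
0.0778 [ 9.37  1.   -1.06]
31.3833 [ 0.91 -0.15 -0.4 ]
```

View pics/k13.png

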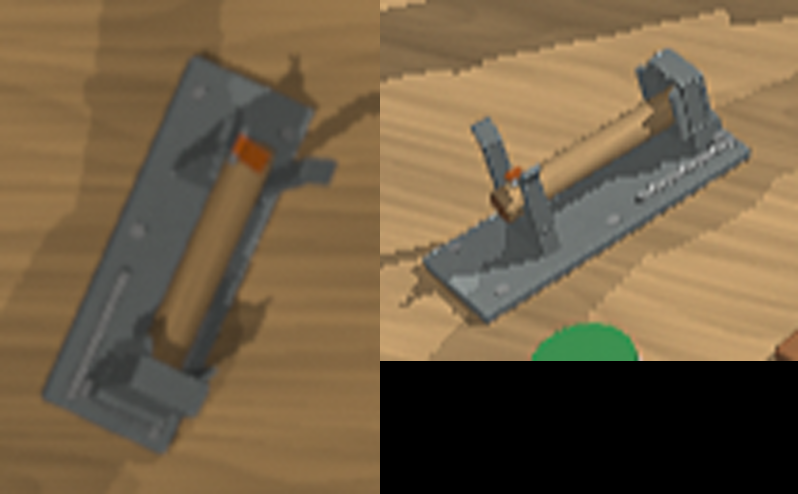

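View pics/scene13.png

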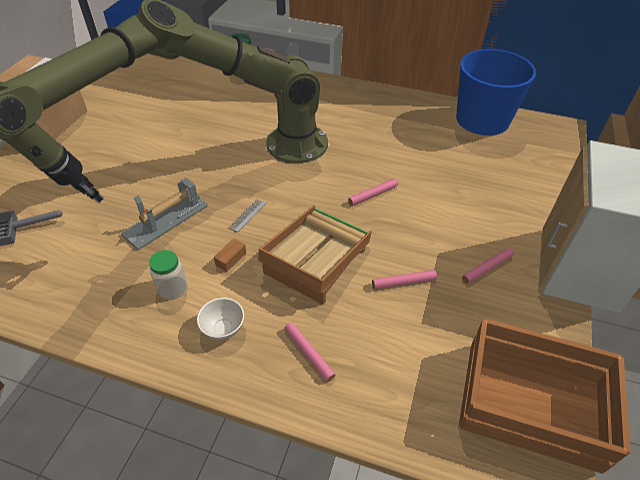

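In the final pictures the stick lies level in the holder at about (165,205), pushed home against the end wall. The orange jaw is closed above its fork end, both feed sticks lie at the green stop at about (338,225), and the other objects haven't moved. The arm touches nothing, so I'm handing in.

```bash
python3 -c "
from bench import r
r.hand_in();print(r.get_state()['clock'])"
```

```text
the job is handed in; nothing more can be done
the job is handed in; nothing more can be done
```

The job is done and handed in at about 31.4 s on the robot's clock, against the 48 s limit.

- **Chute:** I lifted the jammed stick out, and both waiting sticks rolled down to the green stop.
- **Holder:** I slid the stick into the pocket at 23° and felt the end wall at about x = -109 mm in the holder. I then laid the stick on the jaw, released it, and pressed it down with closed fingers. The force peaked at about 8 N at the jaw and reached 12 N when it bottomed.
- **Final push:** One picture suggested the stick's outer end stood 4–5 mm too far out, so I pushed on it gently. The force rose steadily to 9 N from the place where the end should be, so the stick was probably at the wall already. That picture check and the touch disagreed slightly.
- **Last checks:** The final pictures show the stick level with the jaw shut above it and both sticks at the stop. The bowl, jar, comb, chew block and pink sticks are where they were. The arm stood clear, with contact force near zero. I judged the jaw shut from the pictures alone, because its joint angle is not reported.

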